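# Put the bench tools back on their outlined pads

## Task

Put the hammer, screwdriver, spanner and scraper away: lay each one flat on the black foam pad that shows its yellow outline, neatly on the outline and pointing the same way as it. Leave the little amber jar and the green tape measure standing where they are.

Things in the scene. Friction and masses are not known exactly. Their poses are not given: they have to be found in the camera images.
- hammer: Stubby claw hammer lying flat: red handle 134 long, 24 wide, 24 high; dark steel head 26 x 80 x 26 across its end. Overall x from -100 to +60. All in mm. Origin: on the underside, below the grip point (fingers close along y); +x points along the tool to its working end (head, blade tip or open jaw), z up.
- screwdriver: Stubby screwdriver lying flat: blue square handle 26 wide, 26 high, from x = -50 to +30, black collar 20 wide to +40, thin steel blade to +110 (its axis 13 above the underside). All in mm. Origin: on the underside, below the grip point (fingers close along y); +x points along the tool to its working end (head, blade tip or open jaw), z up.
- spanner: Bright steel combination spanner lying flat, 10 thick: ring end 27 across at x = -100 to -73, shank 12 wide, open jaw 30 wide at x = +30 to +60. All in mm. Origin: on the underside, below the grip point (fingers close along y); +x points along the tool to its working end (head, blade tip or open jaw), z up.
- scraper: Scraper (filling knife) lying flat: pale wooden handle 26 wide, 18 high, from x = -60 to +40, steel blade 54 wide, 3 thick, from +40 to +100, carried 8 above the underside. All in mm. Origin: on the underside, below the grip point (fingers close along y); +x points along the tool to its working end (head, blade tip or open jaw), z up.
- hammer_pad: Fixed black foam pad 190 x 100 x 5 mm, on top a yellow outline of the hammer, flush, 3 mm larger all round. Origin: centre of the pad's underside, below mid-length of the outline; +x runs to the outline's working end, z up. A hammer exactly on its outline has its origin at x = +20, y = 0, z = 5 mm of the pad's frame, and its +x along the pad's +x.
- screwdriver_pad: Fixed black foam pad 190 x 100 x 5 mm, on top a yellow outline of the screwdriver, flush, 3 mm larger all round. Origin: centre of the pad's underside, below mid-length of the outline; +x runs to the outline's working end, z up. A screwdriver exactly on its outline has its origin at x = -30, y = 0, z = 5 mm of the pad's frame, and its +x along the pad's +x.
- spanner_pad: Fixed black foam pad 190 x 100 x 5 mm, on top a yellow outline of the spanner, flush, 3 mm larger all round. Origin: centre of the pad's underside, below mid-length of the outline; +x runs to the outline's working end, z up. A spanner exactly on its outline has its origin at x = +20, y = 0, z = 5 mm of the pad's frame, and its +x along the pad's +x.
- scraper_pad: Fixed black foam pad 190 x 100 x 5 mm, on top a yellow outline of the scraper, flush, 3 mm larger all round. Origin: centre of the pad's underside, below mid-length of the outline; +x runs to the outline's working end, z up. A scraper exactly on its outline has its origin at x = -20, y = 0, z = 5 mm of the pad's frame, and its +x along the pad's +x.
- jar: Small amber glass jar with brass lid, 38 mm diameter, 48 mm high, standing loose among the tools; origin at the centre of its underside. A bystander.
- tape_measure: Green tape measure 58 x 46 x 34 mm standing loose beyond the pads; origin at the centre of its underside. A bystander.
Things that resemble listed ones, but are neither listed nor needed, are in the scene too. What is shaped like the scraper but pink or purple is not meant.

How it is judged:
At the end, for the whole second after the job is handed in: Each of the four tools lies flat (underside within 4 mm of the pad's top, tilt under 0.12 rad) on its own pad, within 13 mm along and across of its silhouette, within 0.22 rad of its direction and with its working end at the silhouette's working end, at rest and released (x of hammer in the frame of hammer_pad between 0.007 and 0.033 m and y of hammer in the frame of hammer_pad between -0.013 and 0.013 m and x of hammer_pad in the frame of hammer between -0.033 and -0.007 m and angle between the x axis of hammer and the x axis of hammer_pad, either way round below 0.22 rad and z of hammer in the frame of hammer_pad below 0.009 m and angle between each of hammer, screwdriver, spanner, scraper's own z axis and vertical below 0.12 rad and linear speed of each of hammer, screwdriver, spanner, scraper below 0.02 m/s and x of screwdriver in the frame of screwdriver_pad between -0.043 and -0.017 m and y of screwdriver in the frame of screwdriver_pad between -0.013 and 0.013 m and x of screwdriver_pad in the frame of screwdriver between 0.017 and 0.043 m and angle between the x axis of screwdriver and the x axis of screwdriver_pad, either way round below 0.22 rad and z of screwdriver in the frame of screwdriver_pad below 0.009 m and x of spanner in the frame of spanner_pad between 0.007 and 0.033 m and y of spanner in the frame of spanner_pad between -0.013 and 0.013 m and x of spanner_pad in the frame of spanner between -0.033 and -0.007 m and angle between the x axis of spanner and the x axis of spanner_pad, either way round below 0.22 rad and z of spanner in the frame of spanner_pad below 0.009 m and x of scraper in the frame of scraper_pad between -0.033 and -0.007 m and y of scraper in the frame of scraper_pad between -0.013 and 0.013 m and x of scraper_pad in the frame of scraper between 0.007 and 0.033 m and angle between the x axis of scraper and the x axis of scraper_pad, either way round below 0.22 rad and z of scraper in the frame of scraper_pad below 0.009 m); the robot touches nothing.
It fails at once if the amber jar is shifted by more than 20 mm or tipped over (distance of jar from where it was at the start of the episode above 0.02 m or angle between jar's own z axis and vertical above 0.35 rad).
It fails at once if the tape measure is shifted by more than 20 mm or tipped over (distance of tape_measure from where it was at the start of the episode above 0.02 m or angle between tape_measure's own z axis and vertical above 0.35 rad).
It also fails if it takes over 112 s, if anything falls off the work surface, if the arm or the gripper's body presses on something with over 40 N, if the wrist force passes 120 N, or if a joint passes its speed limit or range.

## Robot

A 6-joint arm with a two-finger parallel gripper is mounted at the origin on the work surface. World frame = base frame: x ahead of the robot, y to its left, z up, the work surface at z = 0. Lengths are in m, angles in rad, forces in N, time in s.
With the tool pointing down it reaches from about 0.35 to 0.8 m from the base axis. Payload 7.3 kg.
Tool frame: the origin (TCP) lies at the very end of the fingers, on their centre line; the grasp point (between the pads) lies 19 mm behind it (arm.tcp_to_grasp is the z of the grasp point in the tool frame, in m); z points along the fingers, y is the line along which they close (so a half turn about z gives the same grasp; the last joint's range is limited). The gripper opens to 85 mm and grips with 20 to 120 N. Pads are 22 mm wide; open, the fingers measure 114 mm over their backs; the gripper's body (76 mm by 85 mm) begins 54 mm behind the grasp point. The pads swing forward as they close: fully open they stand 13 mm farther back than shut.
Start: joints at [1.015, 0.342, 1.524, -0, 1.275, -0.146], TCP at [0.209, 0.482, 0.231] pointing down, gripper open.
Joint ranges: [-2.53, 2.53], [-0.77, 2.02], [0.04, 2.7], [-1, 4.14], [0.28, 2.66], [-3.11, 3.11]. Speed limits (rad/s): [2.57, 2.57, 3.14, 3.14, 3.14, 3.14].

## Interface

Orientations are given as a unit quaternion [x, y, z, w].
In Python, from workcell import arm gives the robot as it stands.
- The arm moves only by the tool drive_tool, never from a script. Its argument "rows" is a list of rows, each an object with "translation": the shift along the world's x, y, z in shares of 750 mm (1.0 is 750 mm), a list of three; "spin": the turn about the world's z in a scale on which 1.0 is 180 degrees; "hand": the finger opening in mm, from 0 to 85.4. In form: [{"translation": [dx, dy, dz], "spin": spin, "hand": hand}, ...]. A call has 1 to 10 rows; each row is the pose to reach, as a shift and turn from the pose commanded when the call began; what a row does not reach only later rows make up. A row lasts 1/10 s, in which the tool goes at most 50 mm and 8.59 degrees, less where a joint would pass 70% of its speed; a pose out of reach is approached as far as the arm can. A shift or turn number past 1, either way, is cut back to 1. A call with a gripper value outside its range is refused whole. The fingers move at their own pace and stop on an object; "newtons" is the grip in N (left out, the last holds). Time passes only in rows, so rows that repeat a pose let the fingers close. It gives the time, the measured TCP pose, the force, the opening and the grip force at its end, in the units of the state.
- arm.observe(): the state, without advancing time (a new reading comes with each control period).
- arm.capture(name): name is "scene" or "side" or "wrist"; returns a dict with "img" (400x640x3 uint8, red, green, blue), "z_map" (400x640 float32, m along the optical axis (not along the pixel's ray), 0 where there is no reading), "intrinsics" (3x3 intrinsics, pixels), "view" (4x4, takes a point from world to camera coordinates); the wrist camera has in their place "hand_eye" (4x4, takes a point from camera to tool coordinates, whose origin is the TCP and whose axes are the flange's). Camera axes: x right, y up, looking along -z (the intrinsics and any distortion apply to the point x, -y, -z); pixel columns grow to the right and rows downward; lengths in m; the calibration is good to about 2 mm. A picture is of the moment at which its call begins: read the wrist's pose just before it.
- arm.job_done(): hands the job in; it is judged then, once.
The state is a dict: "t": time; "joint_pos": joint angles; "qd": joint speeds; "effort": joint torques, N m; "ee_pos": TCP position; "tool_rot": TCP orientation; "force": force on the tool from outside, world axes, zero at the start; "ft_torque": the same for the moment, N m; "finger_gap": finger opening in m; "finger_force": force on a finger pad.
Only numpy, scipy, OpenCV 4.12 (cv2) and the standard library are available. Lean on these libraries where they do the work, as an engineer would, in place of code of your own. Each camera call takes 0.05 s, during which the arm holds its last target. There are 200 camera calls.

## Working session

There is one attempt and no reset: what is moved stays moved. The work goes in short steps, Python scripts to look and compute and a tool call to move; the robot and the scene stay as the last step left them, time stands still between calls to the robot, and variables do not carry over. Pictures are saved under pics/ and viewed, at most 14 in all, crops included, and the job is handed in when it is done.

Besides the shell and the picture viewer there is one more tool, called as a command line: name --argument value ..., lists and objects as JSON in quotes. drive_tool: Moves the arm, as the interface text tells. Its arguments: {"type":"object","properties":{"rows":{"type":"array"},"newtons":{"type":"number"}},"required":["rows"]}

```bash
mkdir -p pics; cat > h.py <<'E'
import numpy as np,cv2
from workcell import arm
def rays(c,uv):
    K=np.array(c["intrinsics"]);V=np.array(c["view"]);uv=np.atleast_2d(uv).astype(float)
    d=np.c_[(uv[:,0]-K[0,2])/K[0,0],-(uv[:,1]-K[1,2])/K[1,1],-np.ones(len(uv))]
    R=V[:3,:3];return -R.T@V[:3,3],d@R
def onplane(c,uv,z):
    o,d=rays(c,uv);return o+d*((z-o[2])/d[:,2])[:,None]
def cloud(c):
    h,w=c["z_map"].shape;u,v=np.meshgrid(np.arange(w),np.arange(h))
    o,d=rays(c,np.c_[u.ravel(),v.ravel()]);p=o+d*c["z_map"].reshape(-1,1)
    return p.reshape(h,w,3)
E
python3 - <<'E'
from h import *
for n in("scene","side"):
    c=arm.capture(n);cv2.imwrite(f"pics/{n}0.png",c["img"][:,:,::-1]);np.savez(f"{n}0.npz",**{k:v for k,v in c.items()})
    print(n,{k:(np.round(v,3).tolist() if np.size(v)<20 else np.shape(v)) for k,v in c.items()})
print(arm.observe())
E
```

```text
scene {'img': (400, 640, 3), 'z_map': (400, 640), 'intrinsics': [[404.935, 0.0, 321.369], [0.0, 404.935, 197.144], [0.0, 0.0, 1.0]], 'view': [[-0.673, 0.739, -0.015, 0.276], [-0.42, -0.366, 0.83, 0.228], [0.608, 0.565, 0.557, -1.855], [0.0, 0.0, 0.0, 1.0]]}
side {'img': (400, 640, 3), 'z_map': (400, 640), 'intrinsics': [[474.885, 0.0, 313.304], [0.0, 474.885, 196.586], [0.0, 0.0, 1.0]], 'view': [[0.951, -0.31, -0.005, -0.438], [0.23, 0.696, 0.68, -0.228], [-0.208, -0.647, 0.733, -1.155], [0.0, 0.0, 0.0, 1.0]]}
{'t': 0.1, 'joint_pos': array([ 1.01498249e+00,  3.42665204e-01,  1.52489154e+00, -7.86200502e-06,
        1.27538041e+00, -1.45974457e-01]), 'qd': array([ 0.00136828, -0.00173076, -0.00065496,  0.00211326, -0.00111872,
       -0.00024873]), 'effort': array([ 2.45722280e-03, -4.34442186e+01, -2.46494347e+01, -1.82294661e-05,
        4.52283217e-03,  6.61741774e-05]), 'ee_pos': array([0.20898206, 0.48124555, 0.23069959]), 'tool_rot': array([ 2.03487362e-01,  9.79077342e-01, -6.32579462e-04, -2.27546802e-04]), 'force': array([-0.00404962,  0.46297579,  0.38594682]), 'ft_torque': array([-0.00796714, -0.03546544,  0.00301995]), 'finger_force': 0.0, 'finger_gap': 0.08517679491444152}
```

View pics/scene0.png

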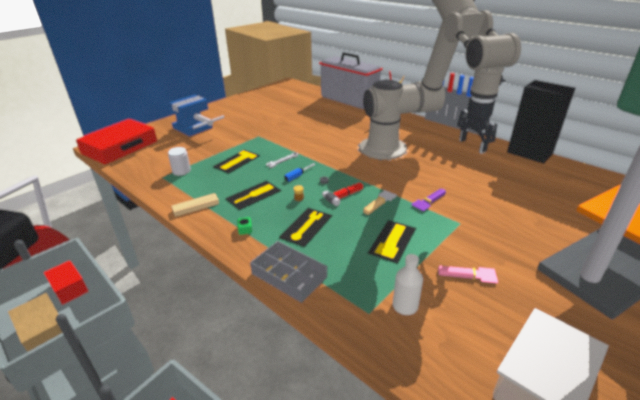

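View pics/side0.png

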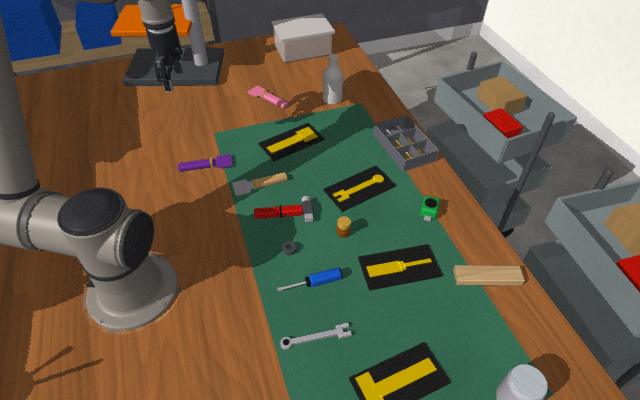

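The side view shows everything needed:
- **Tools:** hammer (285,211), screwdriver (312,281), spanner (316,337), scraper with pale handle and grey blade (260,184).
- **Pads:** hammer (400,378), screwdriver (400,267), spanner (360,188), scraper (292,141).
- **Bystanders:** jar (344,227), tape measure (430,207), small dark nut (289,247).
- **Could be mistaken for the scraper:** purple (205,162) and pink (268,96), both excluded by colour. The timber block (489,275) is no tool. I choose (260,184).

```bash
cat > m.py <<'E'
from h import *
c=dict(np.load("side0.npz"));P=cloud(c);hsv=cv2.cvtColor(c["img"],cv2.COLOR_RGB2HSV)
def comps(m,zs,amin,name):
    n,l,s,ct=cv2.connectedComponentsWithStats(m.astype(np.uint8))
    for i in range(1,n):
        if s[i,4]<amin: continue
        v,u=np.where(l==i);z=zs if zs is not None else None
        p=P[v,u] if z is None else onplane(c,np.c_[u,v],z)
        r=cv2.minAreaRect((p[:,:2]*1000).astype(np.float32))
        (cx,cy),(w,h),a=r
        if w<h:a+=90
        print(name,"px",ct[i].round(),"A",s[i,4],"rect",np.round([cx,cy,max(w,h),min(w,h),a%180],1),"centroid",(p[:,:2].mean(0)*1000).round(1),"z50/95",np.round(np.percentile(P[v,u,2],[50,95])*1000,1),"rgb",c["img"][v,u].mean(0).round())
H,S,V=[hsv[...,i].astype(int) for i in range(3)]
yel=(H>20)&(H<32)&(S>170)&(V>110);comps(yel,.005,150,"yel")
reg=(P[...,0]>.2)&(P[...,0]<.9)&(abs(P[...,1])<.75)
blk=(V<60)&(P[...,2]<.012)&reg; pad=cv2.morphologyEx((blk|yel).astype(np.uint8),cv2.MORPH_CLOSE,np.ones((3,3)))
comps(pad>0,.005,800,"pad")
green=(H>60)&(H<95)&(S>80)
reg2=reg.copy();reg2[:, :150]=0
tool=reg2&(P[...,2]>.007)&(P[...,2]<.08);comps(tool,None,40,"obj")
cv2.imwrite("pics/crop.png",cv2.resize(c["img"][120:360,170:470,::-1],None,fx=2.5,fy=2.5))
E
python3 m.py
```

```text
yel px [293. 139.] A 435 rect [518.8 411.7 164.6  59.6  14.1] centroid [527.9 413. ] z50/95 [ 8.  11.7] rgb [181. 151.   1.]
yel px [358. 187.] A 344 rect [650.5 147.9 166.4  37.7  12.4] centroid [645.5 147.8] z50/95 [ 7.7 11.2] rgb [185. 154.   2.]
yel px [392. 267.] A 521 rect [ 643.4 -139.2  166.    33.   174.2] centroid [ 624.8 -137.6] z50/95 [ 7.8 11.1] rgb [191. 159.   1.]
yel px [393. 380.] A 1364 rect [ 519.  -392.2  167.2   63.7    5.4] centroid [ 508.5 -399.2] z50/95 [ 7.6 10.8] rgb [193. 161.   1.]
pad px [291. 142.] A 1303 rect [516.8 399.4 203.1 115.2  15.1] centroid [517.1 402.6] z50/95 [ 7.6 11.4] rgb [80. 71. 18.]
pad px [359. 188.] A 1659 rect [650.6 146.2 193.1 102.   13.5] centroid [648.4 144.8] z50/95 [ 7.4 10.9] rgb [64. 57. 24.]
pad px [399. 267.] A 2560 rect [ 643.2 -140.8  192.2  101.9  174.2] centroid [ 642.1 -142.2] z50/95 [ 7.2 10.6] rgb [64. 58. 24.]
pad px [401. 376.] A 3672 rect [ 520.3 -403.5  191.9  102.6    7. ] centroid [ 527.7 -397.6] z50/95 [ 7.3 10.5] rgb [92. 79. 19.]
obj px [332.  93.] A 341 rect [716.4 565.3  66.6  41.4 163.6] centroid [712.4 5
[... 1404 characters left out ...]
.5] z50/95 [ 8.4 11.1] rgb [71. 63. 23.]
obj px [487. 274.] A 1224 rect [ 832.6 -237.1  156.2   49.4  161.5] centroid [ 826.7 -239.6] z50/95 [23.2 26.7] rgb [178. 147. 105.]
obj px [319. 278.] A 536 rect [ 413.9 -119.5  161.2   27.7  178.8] centroid [ 435.5 -122.7] z50/95 [25. 30.] rgb [ 41.  83. 150.]
obj px [316. 336.] A 524 rect [ 382.5 -256.5  159.3   31.4  175. ] centroid [ 383.8 -257.2] z50/95 [12.1 15.3] rgb [146. 144. 149.]
obj px [399. 377.] A 2010 rect [ 519.  -403.1  190.2  100.2    5.8] centroid [ 521.8 -399. ] z50/95 [ 8.4 10.8] rgb [101.  87.  17.]
obj px [504. 391.] A 264 rect [ 695.  -504.4   50.4   12.3   78.9] centroid [ 693.2 -503.1] z50/95 [54.4 78.1] rgb [146. 143. 148.]
```

View pics/crop.png

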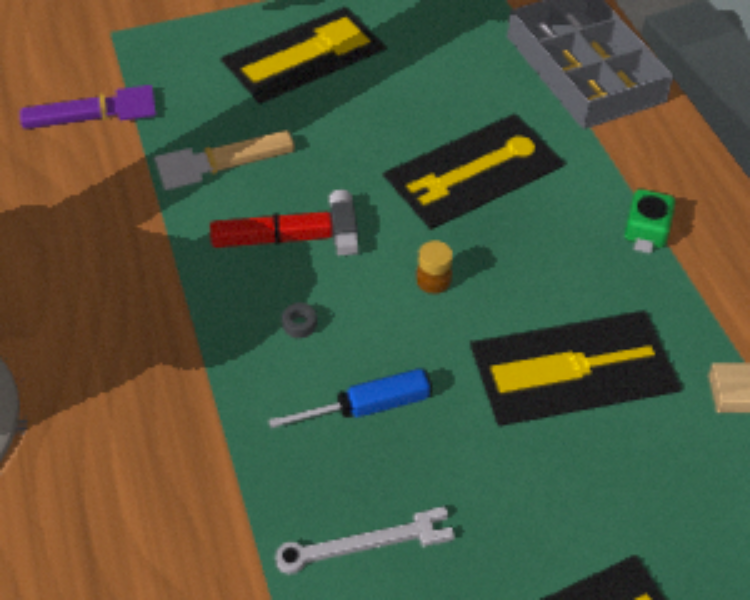

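The crop confirms the choice. The scraper has a grey blade at crop (180,168) and a pale handle at (265,147). Every tool points roughly opposite to its outline, so each needs about a half turn. The measured pad and tool sizes match the given ones. I'll start with the scraper and hover over it for a closer look.

The manual's scale: shifts go in shares of 750 mm and turns go in shares of 180 degrees. Converting my numbers, -229 mm / 750 = -0.3053, 194 mm / 750 = 0.2587, 26 degrees / 180 = 0.1444.

drive_tool --rows '[{"translation": [0.2587,-0.3053,0.0267],"spin": 0.1444,"hand": 85},{"translation": [0.2587,-0.3053,0.0267],"spin": 0.1444,"hand": 85},{"translation": [0.2587,-0.3053,0.0267],"spin": 0.1444,"hand": 85},{"translation": [0.2587,-0.3053,0.0267],"spin": 0.1444,"hand": 85},{"translation": [0.2587,-0.3053,0.0267],"spin": 0.1444,"hand": 85},{"translation": [0.2587,-0.3053,0.0267],"spin": 0.1444,"hand": 85},{"translation": [0.2587,-0.3053,0.0267],"spin": 0.1444,"hand": 85},{"translation": [0.2587,-0.3053,0.0267],"spin": 0.1444,"hand": 85},{"translation": [0.2587,-0.3053,0.0267],"spin": 0.1444,"hand": 85},{"translation": [0.2587,-0.3053,0.0267],"spin": 0.1444,"hand": 85}]' --newtons 50

```text
t: 1.1
ee_pos: [0.4023, 0.2533, 0.2511]
tool_rot: [-0.023, 1.0, 0.0, -0.0]
force: [0.5, -0.0, -0.3]
finger_gap: 0.0855
finger_force: 0.0
```

```bash
cat > w.py <<'E'
from h import *
from scipy.spatial.transform import Rotation as R
def wcap(name):
    s=arm.observe();T=np.eye(4);T[:3,:3]=R.from_quat(s["tool_rot"]).as_matrix();T[:3,3]=s["ee_pos"]
    c=dict(arm.capture("wrist"));c["view"]=np.linalg.inv(T@np.array(c["hand_eye"]))
    cv2.imwrite(f"pics/{name}.png",c["img"][:,:,::-1]);np.savez(name+".npz",**c)
    x=T[:3,0];print("tcp",(T[:3,3]*1000).round(1),"a",np.degrees(np.arctan2(x[1],x[0])).round(1),"t",s["t"],"j6",s["joint_pos"][5].round(2));return c
def rects(c,m,z,amin=200):
    n,l,st,ct=cv2.connectedComponentsWithStats(cv2.morphologyEx(m.astype(np.uint8),cv2.MORPH_CLOSE,np.ones((5,5))))
    P=cloud(c)
    for i in range(1,n):
        if st[i,4]<amin: continue
        v,u=np.where(l==i);p=onplane(c,np.c_[u,v],z)[:,:2]*1000
        (cx,cy),(w,h),a=cv2.minAreaRect(p.astype(np.float32))
        if w<h:a+=90
        zz=P[v,u,2];print("px",st[i,:4],"rect",np.round([cx,cy,max(w,h),min(w,h),a%180],1),"cen",p.mean(0).round(1),"z",np.round(np.percentile(zz,[10,50,90])*1000,1))
def hsv(c): return [x.astype(int) for x in cv2.split(cv2.cvtColor(c["img"],cv2.COLOR_RGB2HSV))]
E
python3 - <<'E'
from w import *
c=wcap("w1");H,S,V=hsv(c);P=cloud(c)
print("handle");rects(c,(H<28)&(S>60)&(P[...,2]<.04)&(P[...,2]>.006),.015)
print("all");rects(c,(P[...,2]<.04)&(P[...,2]>.007),.014)
E
```

```text
tcp [402.3 253.3 251.1] a -177.4 t 1.1 j6 -1.22
handle
px [212 111  35  99] rect [401.4 123.6 136.2  27.6 168.1] cen [397.9 124.1] z [16.8 23.1 24.4]
px [314 135  21  73] rect [408.9 251.8  99.9  26.3   2. ] cen [406.9 251.8] z [15.8 17.5 18.6]
px [141 243  32  27] rect [544.1  12.1  39.2  35.8 134.1] cen [543.3  12.8] z [10.2 20.7 36.5]
px [ 24 354  32  41] rect [ 784.4 -237.3  107.4   32.2  137.5] cen [ 773.4 -221. ] z [ 8.2 17.9 22.1]
all
px [401   0  59 111] rect [258.5 379.1 121.3  54.2 173.8] cen [266.  378.4] z [ 9.5 11.1 18.2]
px [304  88  43 121] rect [380.8 251.  159.4  53.4   1.4] cen [361.9 250.5] z [ 9.4 11.2 18.2]
px [ 33 102  43 121] rect [ 417.2 -117.7  165.    41.8  178.9] cen [ 435.8 -118.2] z [11.2 21.4 25.8]
px [190 111  61 120] rect [415.4 119.6 165.2  83.4 168.1] cen [427.3 117.3] z [16.4 23.3 25.5]
px [120 141  31  27] rect [396.   -0.5  39.8  34.7  92.6] cen [395.8  -0.7] z [ 8.7 15.  16.3]
px [535 208 105  72] rect [504.6 648.3 157.1  57.3 121.3] cen [501.9 657.3] z [ 9.5 12.  18.4]
px [141 243  31  29] rect [546.   11.1  41.7  37.3 129.3] cen [544.8  12.1] z [10.6 20.8 36.7]
px [ 24 356  31  39] rect [ 786.  -239.1  106.5   32.7  137.6] cen [ 780.8 -229.7] z [11.5 21.2 22.3]
px [150 367  38  33] rect [799.2  -7.5  73.8  66.2   2.6] cen [804.   -4.4] z [11.9 31.5 34.8]
```

View pics/w1.png

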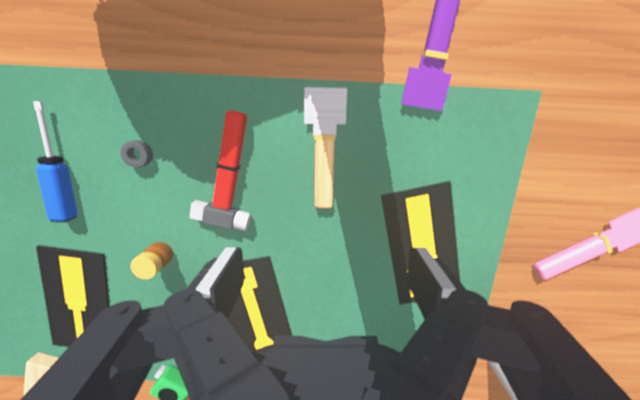

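The wrist view shows the scraper centred at (325,150), with handle x 380–459 and y ≈ 252 mm. Its size (159 × 53) matches the description and nothing is near it, so I go down.

To row units: -246 mm / 750 = -0.328, -150 mm / 750 = -0.2, -1 degrees / 180 = -0.0056.

drive_tool --rows '[{"translation": [-0.004,-0.0013,-0.0667],"spin": -0.0056,"hand": 60},{"translation": [-0.004,-0.0013,-0.1333],"spin": -0.0056,"hand": 60},{"translation": [-0.004,-0.0013,-0.2],"spin": -0.0056,"hand": 60},{"translation": [-0.004,-0.0013,-0.2533],"spin": -0.0056,"hand": 60},{"translation": [-0.004,-0.0013,-0.28],"spin": -0.0056,"hand": 60},{"translation": [-0.004,-0.0013,-0.3],"spin": -0.0056,"hand": 60},{"translation": [-0.004,-0.0013,-0.3133],"spin": -0.0056,"hand": 60},{"translation": [-0.004,-0.0013,-0.3227],"spin": -0.0056,"hand": 60},{"translation": [-0.004,-0.0013,-0.328],"spin": -0.0056,"hand": 60},{"translation": [-0.004,-0.0013,-0.328],"spin": -0.0056,"hand": 60}]'

```text
t: 2.15
ee_pos: [0.4002, 0.2518, 0.0054]
tool_rot: [-0.013, 1.0, 0.0, 0.0]
force: [-0.2, 0.3, -0.2]
finger_gap: 0.0597
finger_force: 0.0
```

drive_tool --rows '[{"translation": [0,0,0],"spin": 0,"hand": 10},{"translation": [0,0,0],"spin": 0,"hand": 10},{"translation": [0,0,0],"spin": 0,"hand": 10},{"translation": [0,0,0],"spin": 0,"hand": 10},{"translation": [0,0,0],"spin": 0,"hand": 10},{"translation": [0,0,0],"spin": 0,"hand": 10},{"translation": [0,0,0],"spin": 0,"hand": 10},{"translation": [0,0,0],"spin": 0,"hand": 10}]'

```text
t: 2.95
ee_pos: [0.4006, 0.2517, 0.0061]
tool_rot: [-0.013, 1.0, 0.0, 0.001]
force: [-0.5, 0.3, 5.6]
finger_gap: 0.0247
finger_force: 49.8
```

To row units: 149 mm / 750 = 0.1987, 100 mm / 750 = 0.1333, -64 degrees / 180 = -0.3556.

drive_tool --rows '[{"translation": [0,0,0.0267],"spin": 0,"hand": 10},{"translation": [0,0,0.08],"spin": 0,"hand": 10},{"translation": [0.0267,0.0267,0.1467],"spin": -0.0444,"hand": 10},{"translation": [0.08,0.08,0.1867],"spin": -0.0889,"hand": 10},{"translation": [0.12,0.1333,0.1867],"spin": -0.1333,"hand": 10},{"translation": [0.1333,0.1733,0.1867],"spin": -0.1778,"hand": 10},{"translation": [0.1333,0.1987,0.1867],"spin": -0.2222,"hand": 10},{"translation": [0.1333,0.1987,0.1867],"spin": -0.2667,"hand": 10},{"translation": [0.1333,0.1987,0.1867],"spin": -0.3111,"hand": 10},{"translation": [0.1333,0.1987,0.1867],"spin": -0.3556,"hand": 10}]'

```text
t: 3.95
ee_pos: [0.4997, 0.4006, 0.1448]
tool_rot: [0.521, 0.854, -0.001, -0.0]
force: [-0.6, 0.2, -0.4]
finger_gap: 0.0249
finger_force: 49.7
```

```bash
python3 - <<'E'
from w import *
c=dict(np.load("w1.npz"));H,S,V=hsv(c);P=cloud(c)
y=(H>20)&(H<34)&(S>150)&(V>90)&(P[...,2]<.012)
print("pads");rects(c,((V<70)|y)&(P[...,2]<.012)&(P[...,2]>0.001),.005,1500)
print("y");rects(c,y,.005)
c=wcap("w2");H,S,V=hsv(c);P=cloud(c)
y=(H>20)&(H<34)&(S>150)&(V>90)&(P[...,2]<.012)
print("y");rects(c,y,.005)
E
```

```text
pads
px [ 38 247  71  99] rect [ 641.9 -136.8  185.3   99.3  174.2] cen [ 622.7 -140.3] z [3.8 4.7 5.7]
y
px [406 194  32  64] rect [489.4 400.  105.1  34.9  16.4] cen [479.9 398.1] z [4.4 5.3 6.3]
px [ 59 256  28  81] rect [ 635.9 -138.9  152.9   34.3  174.3] cen [ 618.  -137.2] z [4.1 5.1 6. ]
px [241 267  32  83] rect [644.9 150.5 158.8  32.4   9.6] cen [648.  149.1] z [4.3 5.2 6.3]
tcp [499.7 400.6 144.8] a 117.2 t 3.95 j6 0.08
y
px [265 158  32  36] rect [455.9 390.6  33.8  32.   15. ] cen [454.1 389.6] z [4.3 5.2 6. ]
px [352 168  80  63] rect [564.3 419.8  75.3  60.9  15.3] cen [568.7 421.6] z [4.3 5.2 6. ]
```

View pics/w2.png

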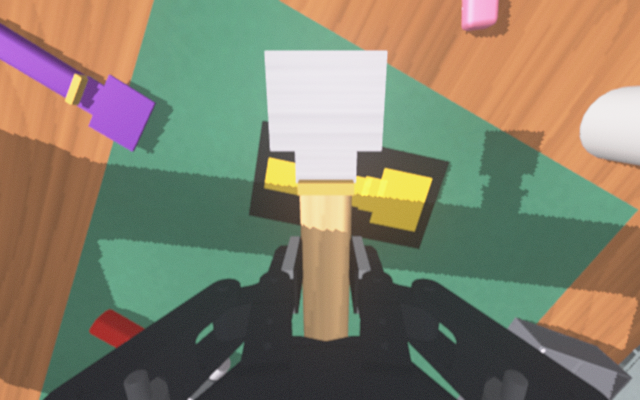

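The wrist view shows the scraper held straight. The visible ends of the yellow outline give its centre at (520,408) and heading 15.1°. I'll turn first and then lower.

To row units: 2 mm / 750 = 0.0027, 1 mm / 750 = 0.0013, -80 degrees / 180 = -0.4444.

drive_tool --rows '[{"translation": [0.0013,0.0027,0],"spin": -0.0444,"hand": 10},{"translation": [0.0013,0.0027,0],"spin": -0.0889,"hand": 10},{"translation": [0.0013,0.0027,0],"spin": -0.1333,"hand": 10},{"translation": [0.0013,0.0027,0],"spin": -0.1778,"hand": 10},{"translation": [0.0013,0.0027,0],"spin": -0.2222,"hand": 10},{"translation": [0.0013,0.0027,0],"spin": -0.2667,"hand": 10},{"translation": [0.0013,0.0027,0],"spin": -0.3111,"hand": 10},{"translation": [0.0013,0.0027,0],"spin": -0.3556,"hand": 10},{"translation": [0.0013,0.0027,0],"spin": -0.4,"hand": 10},{"translation": [0.0013,0.0027,0],"spin": -0.4444,"hand": 10}]'

```text
t: 5.0
ee_pos: [0.501, 0.4023, 0.1451]
tool_rot: [0.947, 0.32, -0.0, 0.0]
force: [-0.1, 0.3, -1.5]
finger_gap: 0.0248
finger_force: 49.7
```

To row units: -134 mm / 750 = -0.1787, -131 mm / 750 = -0.1747, -22 degrees / 180 = -0.1222.

drive_tool --rows '[{"translation": [0,0,0],"spin": -0.0444,"hand": 10},{"translation": [0,0,0],"spin": -0.0889,"hand": 10},{"translation": [0,0,-0.04],"spin": -0.1222,"hand": 10},{"translation": [0,0,-0.0933],"spin": -0.1222,"hand": 10},{"translation": [0,0,-0.1333],"spin": -0.1222,"hand": 10},{"translation": [0,0,-0.1533],"spin": -0.1222,"hand": 10},{"translation": [0,0,-0.1667],"spin": -0.1222,"hand": 10},{"translation": [0,0,-0.1747],"spin": -0.1222,"hand": 10},{"translation": [0,0,-0.1787],"spin": -0.1222,"hand": 10},{"translation": [0,0,-0.1787],"spin": -0.1222,"hand": 10}]'

```text
t: 6.0
ee_pos: [0.5016, 0.4028, 0.0121]
tool_rot: [0.991, 0.135, 0.001, -0.0]
force: [-0.0, -0.9, -0.6]
finger_gap: 0.0246
finger_force: 49.7
```

To row units: 190 mm / 750 = 0.2533, 140 mm / 750 = 0.1867.

drive_tool --rows '[{"translation": [0,0,-0.0013],"spin": 0,"hand": 10},{"translation": [0,0,-0.0013],"spin": 0,"hand": 50},{"translation": [0,0,-0.0013],"spin": 0,"hand": 50},{"translation": [0,0,-0.0013],"spin": 0,"hand": 50},{"translation": [0,0,-0.0013],"spin": 0,"hand": 50},{"translation": [0,0,0.0133],"spin": 0,"hand": 60},{"translation": [0,0,0.0533],"spin": 0,"hand": 60},{"translation": [0,0,0.12],"spin": 0,"hand": 60},{"translation": [0,0,0.1867],"spin": 0,"hand": 60},{"translation": [0,0,0.2533],"spin": 0,"hand": 60}]'

```text
t: 7.0
ee_pos: [0.5009, 0.4024, 0.2043]
tool_rot: [0.991, 0.135, 0.0, -0.0]
force: [1.0, -0.4, -0.3]
finger_gap: 0.0599
finger_force: 0.0
```

```bash
python3 - <<'E'
from w import *
c=wcap("w3");H,S,V=hsv(c);P=cloud(c)
print("scr");rects(c,(P[...,2]<.04)&(P[...,2]>.0105),.019,400)
y=(H>20)&(H<34)&(S>150)&(V>90)&(P[...,2]<.012)
print("y");rects(c,y,.005)
E
```

```text
tcp [500.9 402.4 204.3] a 15.5 t 7.0 j6 1.86
scr
px [ 39  77 142  78] rect [509.1 649.  155.8  52.7 123.3] cen [503.8 658.3] z [ 9.9 14.6 18.4]
px [301  85  49 138] rect [522.  407.8 159.5  52.9  17. ] cen [540. 414.] z [14.5 16.1 23.1]
px [619 208  21  30] rect [542.5  21.9  41.3  23.7  33.6] cen [545.1  21. ] z [12.3 19.  27.1]
px [494 231  79  76] rect [444.7 117.2  96.9  88.5 168. ] cen [457.6 114.4] z [15.1 23.1 25.7]
px [283 298  46  38] rect [293.9 377.8  62.6  52.1 175. ] cen [299.2 378.2] z [ 9.4 10.2 11.1]
px [567 309  29  23] rect [399.3   5.1  40.3  33.9  63.6] cen [399.5   4.8] z [11.1 14.8 16. ]
y
px [540  28  70 153] rect [650.3 147.2 166.7  37.9  13.4] cen [652.8 148. ] z [4. 5. 6.]
px [336  85  17 137] rect [525.4 390.  164.8  13.2   8.2] cen [532.4 391.1] z [4.4 5.2 6.2]
```

View pics/w3.png

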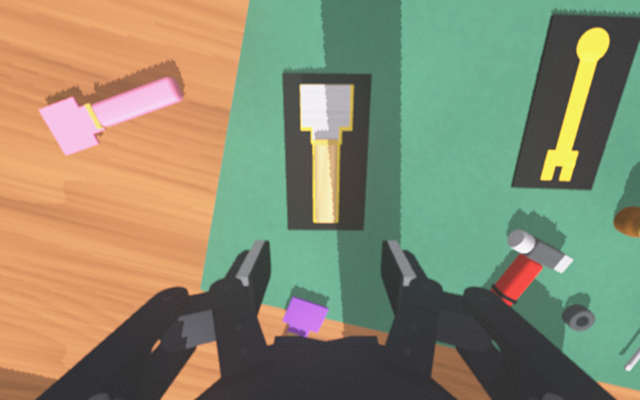

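The scraper sits neatly on its outline at (325,155) in the image. Next is the hammer.

To row units: -287 mm / 750 = -0.3827, -67 mm / 750 = -0.0893, -27.5 degrees / 180 = -0.1528.

drive_tool --rows '[{"translation": [-0.0893,-0.3827,0.0133],"spin": -0.1528,"hand": 60},{"translation": [-0.0893,-0.3827,0.0133],"spin": -0.1528,"hand": 60},{"translation": [-0.0893,-0.3827,0.0133],"spin": -0.1528,"hand": 60},{"translation": [-0.0893,-0.3827,0.0133],"spin": -0.1528,"hand": 60},{"translation": [-0.0893,-0.3827,0.0133],"spin": -0.1528,"hand": 60},{"translation": [-0.0893,-0.3827,0.0133],"spin": -0.1528,"hand": 60},{"translation": [-0.0893,-0.3827,0.0133],"spin": -0.1528,"hand": 60},{"translation": [-0.0893,-0.3827,0.0133],"spin": -0.1528,"hand": 60},{"translation": [-0.0893,-0.3827,0.0133],"spin": -0.1528,"hand": 60}]'

```text
t: 7.95
ee_pos: [0.4345, 0.1162, 0.2117]
tool_rot: [0.995, -0.104, 0.0, -0.0]
force: [0.0, 0.2, -0.0]
finger_gap: 0.0604
finger_force: 0.0
```

```bash
python3 - <<'E'
from w import *
c=wcap("w4");H,S,V=hsv(c);P=cloud(c)
print("red");rects(c,((H<8)|(H>172))&(S>130),.023,300)
print("all");rects(c,(P[...,2]<.04)&(P[...,2]>.008),.024,400)
E
```

```text
tcp [434.5 116.2 211.7] a -12.0 t 7.95 j6 1.87
red
px [317 150  20 101] rect [401.1 122.4 129.2  23.1 168.6] cen [405.1 121.6] z [21.7 23.4 24.5]
all
px [507  78  32 136] rect [ 416.8 -111.9  156.4   33.7  178.8] cen [ 442.5 -112.2] z [13.  23.5 26. ]
px [  5  80 121 135] rect [520.6 400.2 156.1  54.9  15.5] cen [533.4 403.8] z [14.2 16.2 23.3]
px [613  84  27 130] rect [ 388.8 -233.2  152.9   26.1    0.6] cen [ 378.4 -236.2] z [ 8.2  9.3 10.4]
px [292 126  70 126] rect [414.  120.1 157.1  79.1 168.1] cen [437.7 115.4] z [20.  23.6 25.8]
px [411 170  31  29] rect [399.6   0.6  36.   33.9  50.5] cen [399.7   0.4] z [11.6 15.2 16.4]
px [431 360  60  40] rect [ 75.6 -14.  114.2  54.3  23.1] cen [ 82.3 -14.9] z [10.  16.3 35.4]
```

To row units: -207 mm / 750 = -0.276, -200 mm / 750 = -0.2667.

drive_tool --rows '[{"translation": [-0.0013,0,-0.0667],"spin": 0,"hand": 60},{"translation": [-0.0013,0,-0.1333],"spin": 0,"hand": 60},{"translation": [-0.0013,0,-0.1933],"spin": 0,"hand": 60},{"translation": [-0.0013,0,-0.2267],"spin": 0,"hand": 60},{"translation": [-0.0013,0,-0.2533],"spin": 0,"hand": 60},{"translation": [-0.0013,0,-0.2667],"spin": 0,"hand": 60},{"translation": [-0.0013,0,-0.276],"spin": 0,"hand": 60},{"translation": [-0.0013,0,-0.276],"spin": 0,"hand": 60}]' --newtons 100

```text
t: 8.8
ee_pos: [0.4332, 0.116, 0.004]
tool_rot: [0.995, -0.104, -0.0, 0.0]
force: [0.8, -0.2, 0.3]
finger_gap: 0.0599
finger_force: 0.0
```

To row units: 110 mm / 750 = 0.1467, 70 mm / 750 = 0.0933.

drive_tool --rows '[{"translation": [0,0,0],"spin": 0,"hand": 8},{"translation": [0,0,0],"spin": 0,"hand": 8},{"translation": [0,0,0],"spin": 0,"hand": 8},{"translation": [0,0,0],"spin": 0,"hand": 8},{"translation": [0,0,0],"spin": 0,"hand": 8},{"translation": [0,0,0],"spin": 0,"hand": 8},{"translation": [0,0,0],"spin": 0,"hand": 8},{"translation": [0,0,0.04],"spin": 0,"hand": 8},{"translation": [0,0,0.0933],"spin": 0,"hand": 8},{"translation": [0,0,0.1467],"spin": 0,"hand": 8}]'

```text
t: 9.8
ee_pos: [0.4323, 0.1154, 0.1155]
tool_rot: [0.995, -0.104, -0.001, 0.0]
force: [1.6, 0.6, -4.4]
finger_gap: 0.0217
finger_force: 99.1
```

To row units: -450 mm / 750 = -0.6, -405 mm / 750 = -0.54, 80 degrees / 180 = 0.4444.

drive_tool --rows '[{"translation": [0.008,-0.06,0.0267],"spin": 0.0444,"hand": 8},{"translation": [0.016,-0.12,0.0533],"spin": 0.0889,"hand": 8},{"translation": [0.024,-0.18,0.0533],"spin": 0.1333,"hand": 8},{"translation": [0.032,-0.24,0.0533],"spin": 0.1778,"hand": 8},{"translation": [0.04,-0.3,0.0533],"spin": 0.2222,"hand": 8},{"translation": [0.048,-0.36,0.0533],"spin": 0.2667,"hand": 8},{"translation": [0.056,-0.42,0.0533],"spin": 0.3111,"hand": 8},{"translation": [0.064,-0.48,0.0533],"spin": 0.3556,"hand": 8},{"translation": [0.072,-0.54,0.0533],"spin": 0.4,"hand": 8},{"translation": [0.08,-0.6,0.0533],"spin": 0.4444,"hand": 8}]'

```text
t: 10.8
ee_pos: [0.4924, -0.3347, 0.1542]
tool_rot: [0.834, 0.552, -0.0, -0.0]
force: [1.1, 0.6, -4.1]
finger_gap: 0.0214
finger_force: 99.4
```

To row units: -70 mm / 750 = -0.0933, -45 mm / 750 = -0.06, 80 degrees / 180 = 0.4444.

drive_tool --rows '[{"translation": [0.0053,-0.06,0],"spin": 0.0444,"hand": 8},{"translation": [0.008,-0.0933,0],"spin": 0.0889,"hand": 8},{"translation": [0.008,-0.0933,0],"spin": 0.1333,"hand": 8},{"translation": [0.008,-0.0933,0],"spin": 0.1778,"hand": 8},{"translation": [0.008,-0.0933,0],"spin": 0.2222,"hand": 8},{"translation": [0.008,-0.0933,0],"spin": 0.2667,"hand": 8},{"translation": [0.008,-0.0933,0],"spin": 0.3111,"hand": 8},{"translation": [0.008,-0.0933,0],"spin": 0.3556,"hand": 8},{"translation": [0.008,-0.0933,0],"spin": 0.4,"hand": 8},{"translation": [0.008,-0.0933,0],"spin": 0.4444,"hand": 8}]'

```text
t: 11.8
ee_pos: [0.4985, -0.4026, 0.1539]
tool_rot: [0.284, 0.959, 0.0, -0.001]
force: [0.2, 0.4, -3.7]
finger_gap: 0.0221
finger_force: 99.4
```

```bash
python3 - <<'E'
from w import *
c=wcap("w5");H,S,V=hsv(c);P=cloud(c)
y=(H>20)&(H<34)&(S>150)&(V>90)&(P[...,2]<.012)
print("y");rects(c,y,.005)
print("pad");rects(c,((V<70)|y)&(P[...,2]<.012)&(P[...,2]>0.001),.005,1500)
E
```

```text
tcp [ 498.5 -402.6  153.9] a 147.0 t 11.8 j6 -1.79
y
px [580  80  53 153] rect [ 643.5 -140.   168.    33.5  174.2] cen [ 621.  -137.6] z [4.5 5.4 6.4]
px [279 113  58  36] rect [ 452.2 -392.9   51.6   33.1   97.5] cen [ 447.2 -385.2] z [4.2 5.2 6.1]
px [349 207  44  51] rect [ 569.2 -395.6   69.3   29.     6.9] cen [ 570.9 -392.2] z [4.3 5.2 6.1]
pad
px [540  55 100 200] rect [ 641.7 -145.8  188.2   93.1  173.8] cen [ 627.2 -149.1] z [4.1 5.  6. ]
```

View pics/w5.png

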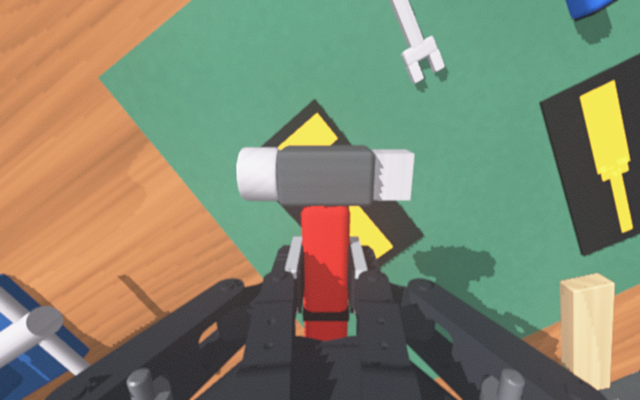

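The outline's head shows at (310,130) and its handle end at (370,235), with heading about 186°. The hammer is held straight, so I finish the turn and lower it.

To row units: -144 mm / 750 = -0.192, -130 mm / 750 = -0.1733, 39 degrees / 180 = 0.2167.

drive_tool --rows '[{"translation": [0.0013,-0.0027,0],"spin": 0.0444,"hand": 8},{"translation": [0.0013,-0.0027,0],"spin": 0.0889,"hand": 8},{"translation": [0.0013,-0.0027,0],"spin": 0.1333,"hand": 8},{"translation": [0.0013,-0.0027,-0.0533],"spin": 0.1778,"hand": 8},{"translation": [0.0013,-0.0027,-0.1067],"spin": 0.2167,"hand": 8},{"translation": [0.0013,-0.0027,-0.1467],"spin": 0.2167,"hand": 8},{"translation": [0.0013,-0.0027,-0.1733],"spin": 0.2167,"hand": 8},{"translation": [0.0013,-0.0027,-0.1867],"spin": 0.2167,"hand": 8},{"translation": [0.0013,-0.0027,-0.192],"spin": 0.2167,"hand": 8},{"translation": [0.0013,-0.0027,-0.192],"spin": 0.2167,"hand": 8}]'

```text
t: 12.85
ee_pos: [0.5001, -0.4051, 0.0112]
tool_rot: [-0.049, 0.999, -0.0, 0.0]
force: [0.4, 0.3, -3.8]
finger_gap: 0.0216
finger_force: 99.4
```

To row units: 190 mm / 750 = 0.2533, 140 mm / 750 = 0.1867.

drive_tool --rows '[{"translation": [0,0,-0.0013],"spin": 0,"hand": 8},{"translation": [0,0,-0.0013],"spin": 0,"hand": 50},{"translation": [0,0,-0.0013],"spin": 0,"hand": 50},{"translation": [0,0,-0.0013],"spin": 0,"hand": 50},{"translation": [0,0,-0.0013],"spin": 0,"hand": 50},{"translation": [0,0,0.0133],"spin": 0,"hand": 60},{"translation": [0,0,0.0533],"spin": 0,"hand": 60},{"translation": [0,0,0.12],"spin": 0,"hand": 60},{"translation": [0,0,0.1867],"spin": 0,"hand": 60},{"translation": [0,0,0.2533],"spin": 0,"hand": 60}]'

```text
t: 13.85
ee_pos: [0.4998, -0.4047, 0.2033]
tool_rot: [-0.049, 0.999, -0.0, 0.0]
force: [1.2, 0.2, -0.9]
finger_gap: 0.0602
finger_force: 0.0
```

```bash
python3 - <<'E'
from w import *
c=wcap("w6");H,S,V=hsv(c);P=cloud(c)
print("all");rects(c,(P[...,2]<.045)&(P[...,2]>.012),.029,400)
print("y");rects(c,(H>20)&(H<34)&(S>150)&(V>90)&(P[...,2]<.012),.005)
print("spanner");rects(c,(P[...,2]<.045)&(P[...,2]>.0065),.010,400)
E
```

```text
tcp [ 499.8 -404.7  203.3] a -174.3 t 13.85 j6 -2.47
all
px [549  48  69 150] rect [ 415.6 -128.2  155.4   34.5  178.9] cen [ 432.9 -129.1] z [14.1 23.  26.3]
px [289 126  73 131] rect [ 520.7 -404.5  158.3   78.6    4.4] cen [ 496.7 -405.6] z [24.9 28.7 30.9]
px [  0 292  46 108] rect [ 789.2 -806.8  190.9   45.1  179. ] cen [ 800.3 -808.9] z [13.7 21.9 42.8]
y
px [287 120  75   9] rect [ 440.8 -412.1   86.4    6.9   98. ] cen [ 439.7 -408.5] z [4.1 5.2 6.2]
px [335 152   4  98] rect [ 536.3 -386.5  129.     4.     6.3] cen [ 546.8 -385.6] z [4.5 5.4 6.3]
px [492 237  47  65] rect [ 608.4 -136.4   97.5   34.1  174.2] cen [ 604.3 -135.6] z [4.6 5.5 6.4]
spanner
px [435   0  70 158] rect [ 382.4 -256.2  160.7   30.8  174.9] cen [ 378.4 -256.1] z [ 8.4  9.7 10.8]
px [546  48  72 150] rect [ 415.  -113.6  164.7   41.3  178.8] cen [ 434.1 -113.9] z [11.6 22.2 26.2]
px [287 121  78 136] rect [ 521.6 -414.8  175.1   85.6  174.9] cen [ 500.5 -405. ] z [24.1 28.6 30.8]
px [619 227  21  30] rect [552.4  -0.7  45.5  24.9  23.9] cen [5.496e+02 5.000e-01] z [ 8.1 16.6 24. ]
px [  0 281  48 119] rect [ 802.1 -828.1  220.4   52.3  179. ] cen [ 815.9 -830.6] z [ 9.6 19.5 42.2]
px [431 354  21  31] rect [ 784.7 -197.9   59.1   29.     5.8] cen [ 783.  -200.2] z [12.2 21.6 22.7]
```

View pics/w6.png

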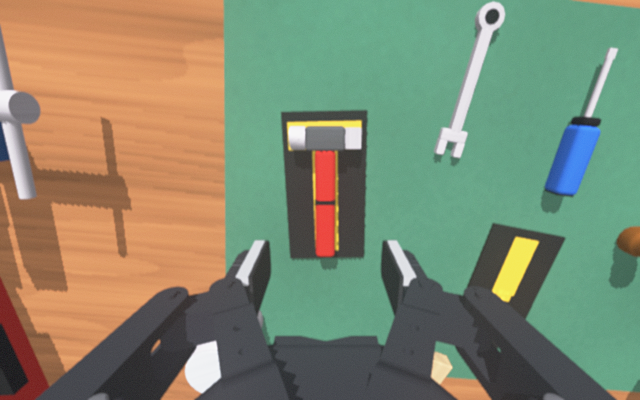

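The hammer lies on its outline at (325,190), within about 3 mm. Next is the spanner, with origin (402,-258) and heading -5°.

To row units: -196.5 mm / 750 = -0.262, -196 mm / 750 = -0.2613, -11 degrees / 180 = -0.0611.

drive_tool --rows '[{"translation": [-0.044,0.0653,0],"spin": -0.0222,"hand": 40},{"translation": [-0.0867,0.1307,-0.0267],"spin": -0.0444,"hand": 40},{"translation": [-0.1307,0.1953,-0.08],"spin": -0.0611,"hand": 40},{"translation": [-0.1307,0.1953,-0.1333],"spin": -0.0611,"hand": 40},{"translation": [-0.1307,0.1953,-0.1867],"spin": -0.0611,"hand": 40},{"translation": [-0.1307,0.1953,-0.22],"spin": -0.0611,"hand": 40},{"translation": [-0.1307,0.1953,-0.2427],"spin": -0.0611,"hand": 40},{"translation": [-0.1307,0.1953,-0.256],"spin": -0.0611,"hand": 40},{"translation": [-0.1307,0.1953,-0.2613],"spin": -0.0611,"hand": 40},{"translation": [-0.1307,0.1953,-0.262],"spin": -0.0611,"hand": 40}]' --newtons 60

```text
t: 14.9
ee_pos: [0.4023, -0.2588, 0.0042]
tool_rot: [0.047, 0.999, -0.0, 0.0]
force: [-0.1, 0.9, -0.4]
finger_gap: 0.0404
finger_force: 0.0
```

drive_tool --rows '[{"translation": [0,0,0],"spin": 0,"hand": 2},{"translation": [0,0,0],"spin": 0,"hand": 2},{"translation": [0,0,0],"spin": 0,"hand": 2},{"translation": [0,0,0],"spin": 0,"hand": 2},{"translation": [0,0,0],"spin": 0,"hand": 2},{"translation": [0,0,0],"spin": 0,"hand": 2},{"translation": [0,0,0],"spin": 0,"hand": 2}]'

```text
t: 15.6
ee_pos: [0.4025, -0.259, 0.0049]
tool_rot: [0.047, 0.999, -0.001, 0.001]
force: [-1.4, 0.2, 6.3]
finger_gap: 0.0096
finger_force: 58.8
```

To row units: 288 mm / 750 = 0.384, 142 mm / 750 = 0.1893, -64 degrees / 180 = -0.3556.

drive_tool --rows '[{"translation": [0,0,0.0333],"spin": 0,"hand": 2},{"translation": [0,0,0.0933],"spin": 0,"hand": 2},{"translation": [0.0133,0.0267,0.1467],"spin": -0.0444,"hand": 2},{"translation": [0.0427,0.0747,0.1733],"spin": -0.0889,"hand": 2},{"translation": [0.072,0.1267,0.1733],"spin": -0.1333,"hand": 2},{"translation": [0.1013,0.1787,0.1733],"spin": -0.1778,"hand": 2},{"translation": [0.1307,0.2307,0.1733],"spin": -0.2222,"hand": 2},{"translation": [0.16,0.2813,0.1733],"spin": -0.2667,"hand": 2},{"translation": [0.1893,0.3333,0.1733],"spin": -0.3111,"hand": 2},{"translation": [0.2187,0.384,0.1733],"spin": -0.3556,"hand": 2}]'

```text
t: 16.6
ee_pos: [0.5652, 0.0287, 0.1343]
tool_rot: [0.556, 0.831, 0.0, 0.0]
force: [0.8, -0.7, -1.4]
finger_gap: 0.0095
finger_force: 59.0
```

To row units: 113 mm / 750 = 0.1507, 76 mm / 750 = 0.1013, -80 degrees / 180 = -0.4444.

drive_tool --rows '[{"translation": [0.0293,0.0507,0],"spin": -0.0444,"hand": 2},{"translation": [0.0587,0.1013,0],"spin": -0.0889,"hand": 2},{"translation": [0.0853,0.1507,0],"spin": -0.1333,"hand": 2},{"translation": [0.0853,0.1507,0],"spin": -0.1778,"hand": 2},{"translation": [0.0853,0.1507,0],"spin": -0.2222,"hand": 2},{"translation": [0.0853,0.1507,0],"spin": -0.2667,"hand": 2},{"translation": [0.0853,0.1507,0],"spin": -0.3111,"hand": 2},{"translation": [0.0853,0.1507,0],"spin": -0.3556,"hand": 2},{"translation": [0.0853,0.1507,0],"spin": -0.4,"hand": 2},{"translation": [0.0853,0.1507,0],"spin": -0.4444,"hand": 2}]'

```text
t: 17.6
ee_pos: [0.6284, 0.1399, 0.134]
tool_rot: [0.96, 0.279, -0.0, 0.0]
force: [-0.0, -0.0, -0.9]
finger_gap: 0.0096
finger_force: 59.1
```

```bash
python3 - <<'E'
from w import *
c=wcap("w7");H,S,V=hsv(c);P=cloud(c)
print("y");rects(c,(H>20)&(H<34)&(S>150)&(V>90)&(P[...,2]<.012),.005)
E
```

```text
tcp [628.4 139.9 134. ] a 32.4 t 17.6 j6 1.11
y
px [ 28  49  32 171] rect [523.6 392.9 168.8  22.2   8.2] cen [540.8 393.8] z [4.4 5.3 6.2]
px [339  79  36  95] rect [690.1 154.9  85.1  24.1   7.4] cen [700.2 155. ] z [4.2 5.2 6.1]
px [290 195  24  45] rect [592.  141.6  50.8  20.8  14.7] cen [588.5 142.1] z [4.2 5.1 6. ]
px [497 252 109  89] rect [ 659.7 -141.7  135.4   34.1  174.4] cen [ 647.9 -140.4] z [4.2 5.  5.8]
```

View pics/w7.png

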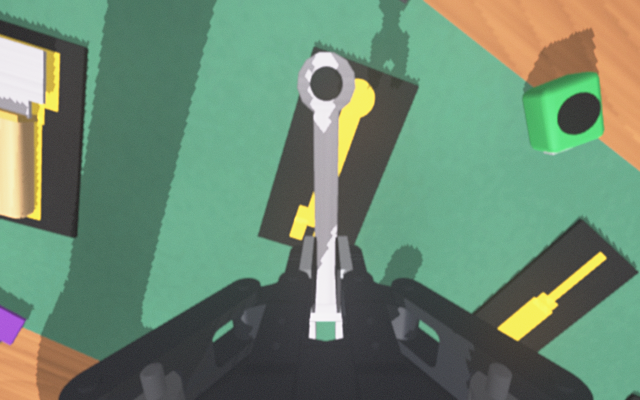

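The spanner is held straight, and its ring at (325,83) will swing onto the ring outline at (360,98). The tape measure at (565,112) is well clear.

To row units: -124 mm / 750 = -0.1653, -123 mm / 750 = -0.164, -19 degrees / 180 = -0.1056.

drive_tool --rows '[{"translation": [0.0027,0.004,0],"spin": -0.0444,"hand": 2},{"translation": [0.0027,0.004,0],"spin": -0.0889,"hand": 2},{"translation": [0.0027,0.004,-0.0533],"spin": -0.1056,"hand": 2},{"translation": [0.0027,0.004,-0.1067],"spin": -0.1056,"hand": 2},{"translation": [0.0027,0.004,-0.14],"spin": -0.1056,"hand": 2},{"translation": [0.0027,0.004,-0.156],"spin": -0.1056,"hand": 2},{"translation": [0.0027,0.004,-0.164],"spin": -0.1056,"hand": 2},{"translation": [0.0027,0.004,-0.1653],"spin": -0.1056,"hand": 2},{"translation": [0.0027,0.004,-0.1653],"spin": -0.1056,"hand": 2}]'

```text
t: 18.55
ee_pos: [0.6317, 0.1431, 0.0112]
tool_rot: [0.993, 0.12, 0.001, 0.0]
force: [0.1, 0.7, -1.0]
finger_gap: 0.0094
finger_force: 59.1
```

To row units: 190 mm / 750 = 0.2533, 140 mm / 750 = 0.1867.

drive_tool --rows '[{"translation": [0,0,-0.0013],"spin": 0,"hand": 2},{"translation": [0,0,-0.0013],"spin": 0,"hand": 40},{"translation": [0,0,-0.0013],"spin": 0,"hand": 40},{"translation": [0,0,-0.0013],"spin": 0,"hand": 40},{"translation": [0,0,-0.0013],"spin": 0,"hand": 40},{"translation": [0,0,0.0133],"spin": 0,"hand": 60},{"translation": [0,0,0.0533],"spin": 0,"hand": 60},{"translation": [0,0,0.12],"spin": 0,"hand": 60},{"translation": [0,0,0.1867],"spin": 0,"hand": 60},{"translation": [0,0,0.2533],"spin": 0,"hand": 60}]'

```text
t: 19.55
ee_pos: [0.6304, 0.1429, 0.2028]
tool_rot: [0.993, 0.12, 0.0, 0.0]
force: [0.4, 0.1, -0.5]
finger_gap: 0.06
finger_force: 0.0
```

```bash
python3 - <<'E'
from w import *
c=wcap("w8");H,S,V=hsv(c);P=cloud(c)
print("all");rects(c,(P[...,2]<.045)&(P[...,2]>.0105),.015,400)
E
```

```text
tcp [630.4 142.9 202.8] a 13.7 t 19.55 j6 1.44
all
px [261   0  81  13] rect [794.8 208.9  80.2  10.5 103.8] cen [799.4 197.7] z [12.5 21.9 36.5]
px [460  13  72  76] rect [8.01e+02 7.00e-01 6.45e+01 5.66e+01 5.37e+01] cen [802.4   1.4] z [20.5 33.1 35.1]
px [314  86  24 136] rect [651.  148.3 157.6  28.8  13.8] cen [655.4 149.4] z [13.8 14.7 15.7]
px [ 54 144  70 125] rect [520.5 407.6 161.7  56.4  15.7] cen [534.7 412.2] z [14.4 16.1 23.1]
```

View pics/w8.png

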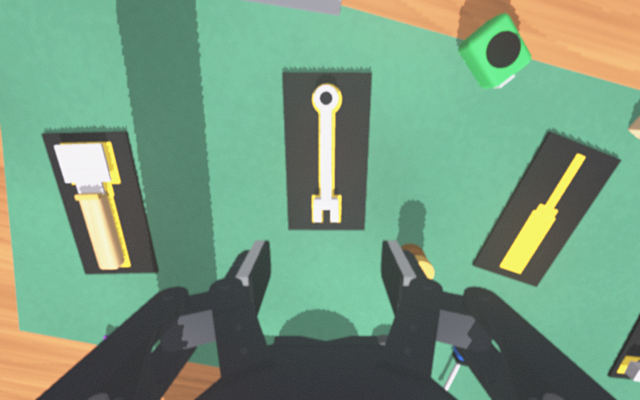

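The spanner is neatly on its outline at (327,152). Last is the screwdriver.

To row units: -263 mm / 750 = -0.3507, -187 mm / 750 = -0.2493, -15 degrees / 180 = -0.0833.

drive_tool --rows '[{"translation": [-0.2493,-0.3507,0.0133],"spin": -0.0833,"hand": 60},{"translation": [-0.2493,-0.3507,0.0133],"spin": -0.0833,"hand": 60},{"translation": [-0.2493,-0.3507,0.0133],"spin": -0.0833,"hand": 60},{"translation": [-0.2493,-0.3507,0.0133],"spin": -0.0833,"hand": 60},{"translation": [-0.2493,-0.3507,0.0133],"spin": -0.0833,"hand": 60},{"translation": [-0.2493,-0.3507,0.0133],"spin": -0.0833,"hand": 60},{"translation": [-0.2493,-0.3507,0.0133],"spin": -0.0833,"hand": 60},{"translation": [-0.2493,-0.3507,0.0133],"spin": -0.0833,"hand": 60},{"translation": [-0.2493,-0.3507,0.0133],"spin": -0.0833,"hand": 60}]'

```text
t: 20.5
ee_pos: [0.4439, -0.1202, 0.2105]
tool_rot: [1.0, -0.012, 0.001, 0.0]
force: [1.1, -0.6, -0.0]
finger_gap: 0.0601
finger_force: 0.0
```

```bash
python3 - <<'E'
from w import *
c=wcap("w9");H,S,V=hsv(c);P=cloud(c)
print("blue");rects(c,(H>100)&(H<125)&(S>120)&(P[...,2]>.005),.026,300)
print("all");rects(c,(P[...,2]<.045)&(P[...,2]>.008),.02,400)
print("y");rects(c,(H>20)&(H<34)&(S>150)&(V>90)&(P[...,2]<.012),.005)
E
```

```text
tcp [ 443.9 -120.2  210.5] a -1.3 t 20.5 j6 1.16
blue
px [313 134  23  67] rect [ 454.2 -118.5   78.3   25.2  179.3] cen [ 455.3 -118.8] z [22.4 25.2 26.4]
all
px [59  0 52 69] rect [601.8 129.8  64.8  33.7  12.6] cen [598.1 129.5] z [10.2 14.6 15.8]
px [530  18  84 157] rect [ 521.3 -404.2  163.    95.8    5.8] cen [ 515.  -402.5] z [14.8 27.6 30.1]
px [201  68  28  37] rect [544.6  -1.5  37.3  26.9 162.8] cen [545.   -3.8] z [13.  21.3 41.2]
px [313 132  23 124] rect [ 416.3 -118.   157.6   25.7  179.2] cen [ 441.  -118.5] z [15.7 24.7 26.3]
px [221 200  30  28] rect [398.3  -6.3  37.6  34.  132.2] cen [398.4  -6.2] z [11.4 15.4 16.5]
y
px [320   0  36  73] rect [ 595.7 -135.4   71.1   33.4  174.2] cen [ 596.6 -135.5] z [4.2 5.3 6.3]
px [525  23  48 155] rect [ 517.4 -387.3  170.5   32.7  175.4] cen [ 526.4 -384.7] z [4.  5.  6.2]
```

The blue handle measures 78 × 25 mm, as described, with its top at 26 mm. Going down.

To row units: -205 mm / 750 = -0.2733, -200 mm / 750 = -0.2667, 0.5 degrees / 180 = 0.0028.

drive_tool --rows '[{"translation": [0,0.002,-0.0667],"spin": 0.0028,"hand": 60},{"translation": [0,0.002,-0.1333],"spin": 0.0028,"hand": 60},{"translation": [0,0.002,-0.1933],"spin": 0.0028,"hand": 60},{"translation": [0,0.002,-0.2267],"spin": 0.0028,"hand": 60},{"translation": [0,0.002,-0.2533],"spin": 0.0028,"hand": 60},{"translation": [0,0.002,-0.2667],"spin": 0.0028,"hand": 60},{"translation": [0,0.002,-0.2733],"spin": 0.0028,"hand": 60},{"translation": [0,0.002,-0.2733],"spin": 0.0028,"hand": 60}]'

```text
t: 21.35
ee_pos: [0.4441, -0.1181, 0.0048]
tool_rot: [1.0, -0.006, 0.0, 0.0]
force: [-0.3, 0.2, 0.4]
finger_gap: 0.0599
finger_force: 0.0
```

To row units: 110 mm / 750 = 0.1467, 70 mm / 750 = 0.0933.

drive_tool --rows '[{"translation": [0,0,0],"spin": 0,"hand": 8},{"translation": [0,0,0],"spin": 0,"hand": 8},{"translation": [0,0,0],"spin": 0,"hand": 8},{"translation": [0,0,0],"spin": 0,"hand": 8},{"translation": [0,0,0],"spin": 0,"hand": 8},{"translation": [0,0,0],"spin": 0,"hand": 8},{"translation": [0,0,0],"spin": 0,"hand": 8},{"translation": [0,0,0.04],"spin": 0,"hand": 8},{"translation": [0,0,0.0933],"spin": 0,"hand": 8},{"translation": [0,0,0.1467],"spin": 0,"hand": 8}]'

```text
t: 22.35
ee_pos: [0.4432, -0.1184, 0.1162]
tool_rot: [1.0, -0.007, -0.0, -0.0]
force: [0.8, -0.9, -1.3]
finger_gap: 0.0247
finger_force: 59.2
```

To row units: 170 mm / 750 = 0.2267, 140 mm / 750 = 0.1867, 80 degrees / 180 = 0.4444.

drive_tool --rows '[{"translation": [0.0267,-0.0027,0.0267],"spin": 0.0444,"hand": 8},{"translation": [0.0533,-0.0053,0.04],"spin": 0.0889,"hand": 8},{"translation": [0.08,-0.008,0.04],"spin": 0.1333,"hand": 8},{"translation": [0.1067,-0.0107,0.04],"spin": 0.1778,"hand": 8},{"translation": [0.1333,-0.0133,0.04],"spin": 0.2222,"hand": 8},{"translation": [0.16,-0.016,0.04],"spin": 0.2667,"hand": 8},{"translation": [0.1867,-0.0187,0.04],"spin": 0.3111,"hand": 8},{"translation": [0.2133,-0.0213,0.04],"spin": 0.3556,"hand": 8},{"translation": [0.2267,-0.0253,0.04],"spin": 0.4,"hand": 8},{"translation": [0.2267,-0.0253,0.04],"spin": 0.4444,"hand": 8}]'

```text
t: 23.35
ee_pos: [0.6146, -0.1379, 0.1447]
tool_rot: [0.768, 0.64, 0.0, 0.0]
force: [-0.8, -0.0, -1.4]
finger_gap: 0.0249
finger_force: 59.2
```

To row units: 80 degrees / 180 = 0.4444.

drive_tool --rows '[{"translation": [0,0,0],"spin": 0.0444,"hand": 8},{"translation": [0,0,0],"spin": 0.0889,"hand": 8},{"translation": [0,0,0],"spin": 0.1333,"hand": 8},{"translation": [0,0,0],"spin": 0.1778,"hand": 8},{"translation": [0,0,0],"spin": 0.2222,"hand": 8},{"translation": [0,0,0],"spin": 0.2667,"hand": 8},{"translation": [0,0,0],"spin": 0.3111,"hand": 8},{"translation": [0,0,0],"spin": 0.3556,"hand": 8},{"translation": [0,0,0],"spin": 0.4,"hand": 8},{"translation": [0,0,0],"spin": 0.4444,"hand": 8}]'

```text
t: 24.35
ee_pos: [0.6134, -0.1376, 0.145]
tool_rot: [0.177, 0.984, 0.0, -0.0]
force: [-1.6, 0.1, -1.0]
finger_gap: 0.0247
finger_force: 59.2
```

To row units: 15 degrees / 180 = 0.0833.

drive_tool --rows '[{"translation": [0,0,0],"spin": 0.0444,"hand": 8},{"translation": [0,0,0],"spin": 0.0833,"hand": 8},{"translation": [0,0,0],"spin": 0.0833,"hand": 8}]'

```text
t: 24.65
ee_pos: [0.6135, -0.1376, 0.145]
tool_rot: [0.05, 0.999, 0.0, -0.0]
force: [-0.2, 0.7, -0.8]
finger_gap: 0.0248
finger_force: 59.2
```

To row units: -134 mm / 750 = -0.1787, -110 mm / 750 = -0.1467.

drive_tool --rows '[{"translation": [0,0.0007,-0.0533],"spin": 0,"hand": 8},{"translation": [0,0.0007,-0.1067],"spin": 0,"hand": 8},{"translation": [0,0.0007,-0.1467],"spin": 0,"hand": 8},{"translation": [0,0.0007,-0.1667],"spin": 0,"hand": 8},{"translation": [0,0.0007,-0.176],"spin": 0,"hand": 8},{"translation": [0,0.0007,-0.1787],"spin": 0,"hand": 8},{"translation": [0,0.0007,-0.1787],"spin": 0,"hand": 8}]'

```text
t: 25.35
ee_pos: [0.6146, -0.1374, 0.0121]
tool_rot: [0.051, 0.999, -0.0, 0.001]
force: [-0.0, -0.0, -0.5]
finger_gap: 0.0246
finger_force: 59.3
```

To row units: 190 mm / 750 = 0.2533, 140 mm / 750 = 0.1867.

drive_tool --rows '[{"translation": [0,0,-0.0013],"spin": 0,"hand": 8},{"translation": [0,0,-0.0013],"spin": 0,"hand": 50},{"translation": [0,0,-0.0013],"spin": 0,"hand": 50},{"translation": [0,0,-0.0013],"spin": 0,"hand": 50},{"translation": [0,0,-0.0013],"spin": 0,"hand": 50},{"translation": [0,0,0.0133],"spin": 0,"hand": 60},{"translation": [0,0,0.0533],"spin": 0,"hand": 60},{"translation": [0,0,0.12],"spin": 0,"hand": 60},{"translation": [0,0,0.1867],"spin": 0,"hand": 60},{"translation": [0,0,0.2533],"spin": 0,"hand": 60}]'

```text
t: 26.35
ee_pos: [0.6134, -0.1369, 0.2037]
tool_rot: [0.05, 0.999, -0.0, 0.0]
force: [0.8, -0.1, -1.0]
finger_gap: 0.0601
finger_force: 0.0
```

```bash
python3 - <<'E'
from w import *
c=wcap("w10");H,S,V=hsv(c);P=cloud(c)
print("blue");rects(c,(H>100)&(H<125)&(S>120)&(P[...,2]>.005),.031,300)
print("all");rects(c,(P[...,2]<.045)&(P[...,2]>.012),.02,400)
c=arm.capture("side");cv2.imwrite("pics/side1.png",c["img"][:,:,::-1])
E
```

```text
tcp [ 613.4 -136.9  203.7] a 174.2 t 26.35 j6 -1.81
blue
px [315 136  22  68] rect [ 604.5 -135.7   77.1   23.3  173.8] cen [ 603.1 -135.3] z [28.8 30.3 31.4]
all
px [  3  34 118 157] rect [ 521.8 -404.9  163.2   94.8    5.6] cen [ 501. -405.] z [17.5 27.8 30.4]
px [431  88  27  35] rect [547.2  -0.6  35.5  26.1 175. ] cen [546.9  -3.3] z [15.9 22.2 42.1]
px [541 114  39 127] rect [648.7 143.5 158.   31.9  14.8] cen [641.3 140.7] z [13.4 14.8 15.9]
px [314 134  24 127] rect [ 644.3 -139.9  159.6   26.3  173.9] cen [ 619.  -137.2] z [20.7 29.7 31.2]
px [ 21 260  68  58] rect [ 726.5 -499.5   78.4   70.1   21.6] cen [ 719.9 -495. ] z [15.7 29.7 42.2]
px [559 273  81 100] rect [867.5 228.8 161.5 116.8   6.2] cen [861.3 225.5] z [14.4 29.6 42.2]
px [258 283  40  63] rect [ 803.5 -225.4  104.1   44.9  161.5] cen [ 795.8 -222. ] z [20.4 21.6 22.6]
```

View pics/w10.png

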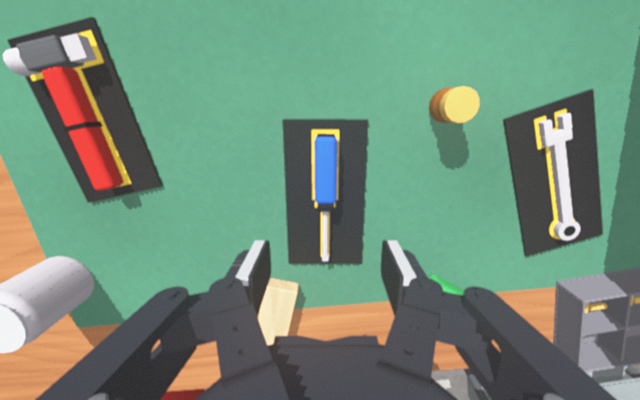

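View pics/side1.png

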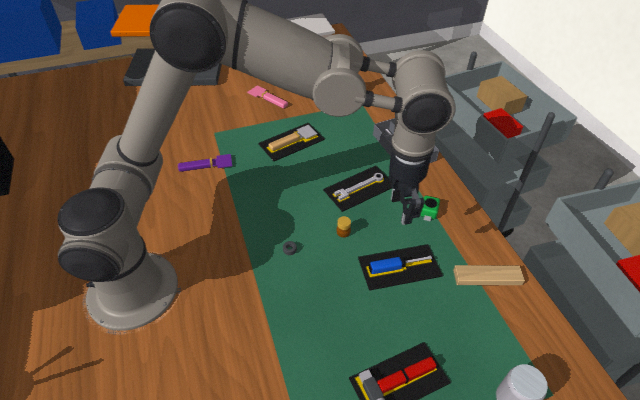

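All four tools lie on their outlines: scraper (292,140), spanner (360,187), screwdriver (400,265) and hammer (400,378) in the side view. The jar (344,227) and tape measure (430,207) have not moved, and the gripper is clear, so I hand in.

```bash
python3 -c "
from workcell import arm
print(arm.job_done())"
```

```text
the job is handed in; nothing more can be done
None
```

I put the hammer, screwdriver, spanner and scraper on their outlines, each pointing the right way and by my measurements within about 3 mm. The jar and tape measure did not move, and I handed the job in after about 26 s; no verdict was returned.

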